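# Pack the yellow levelling shims down their tube

## Robot

A 6-joint arm with a two-finger parallel gripper is mounted at the origin on the work surface. World frame = base frame: x ahead of the robot, y to its left, z up, the work surface at z = 0. Lengths are in mm, angles in rad, forces in N, time in s.
With the tool pointing down it reaches from about 350 to 875 mm from the base axis. Payload 4.2 kg.
Tool frame: the origin (TCP) lies midway between the tips of the shut fingers; the grasp point (between the pads) lies 19 mm behind it; z points along the fingers, y is the line along which they close (so a half turn about z gives the same grasp; the last joint's range is limited). The gripper opens to 85 mm and grips with 20 to 120 N. Pads are 22 mm wide; open, the fingers measure 114 mm over their backs; the gripper's body (76 mm by 85 mm) begins 54 mm behind the grasp point. The pads swing forward as they close: fully open they stand 13 mm farther back than shut.
Start: joints at [1.444, 0.385, 0.008, 0, -1.194, -0.259], TCP at [235.155, 579.052, 208.312] pointing down, gripper open.
Joint ranges: [-3.14, 3.14], [-1.21, 2.06], [-1.07, 1.41], [-3.16, 2.05], [-2.99, -0.16], [-3.1, 3.1]. Speed limits (rad/s): [2.79, 2.79, 3.14, 3.14, 3.14, 3.14].

## Interface

Orientations are given as a unit quaternion [x, y, z, w].
In Python, from bench import read_state, get_image, job_done gives the robot as it stands.
- The arm moves only by the tool servo_tool, never from a script. Its arguments are lists of equal length, an entry for each row: "rotation": the turn, a rotation vector about the world's x, y, z scaled (see below), a list of three; "slide": the shift along the world's x, y, z scaled (see below), a list of three; "grip": the opening, from -1 (shut) to 1 (fully open). In form: {"rotation": [[rx, ry, rz], ...], "slide": [[tx, ty, tz], ...], "grip": [grip, ...]}. A call has 1 to 8 rows; each row is the pose to reach, as a shift and turn from the pose commanded when the call began, turning the shorter way round; what a row does not reach only later rows make up. The controller multiplies each number of a shift by 0.2 m and each number of a turn by 360 degrees. A row lasts 1/8 s, in which the tool goes at most 62.5 mm and 10.7 degrees, less where a joint would pass 70% of its speed; a pose out of reach is approached as far as the arm can. A call with a number of a shift or a turn outside -1 to 1 is refused whole. A call with a gripper value outside its range is refused whole. The fingers move at their own pace and stop on an object; the grip force is fixed at half the most. Time passes only in rows, so rows that repeat a pose let the fingers close. It gives the time, the measured TCP pose, the force, the opening and the grip force at its end, in the units of the state.
- read_state(): the state, without advancing time (a new reading comes with each control period).
- get_image(name): name is "scene" or "top"; returns a dict with "image" (420x560x3 uint8, red, green, blue), "depth" (420x560 float32, mm along the optical axis (not along the pixel's ray), 0 where there is no reading), "camera_matrix" (3x3 intrinsics, pixels), "rvec" (rotation vector, rad) and "tvec" (3), from world to camera coordinates, as OpenCV has them. Camera axes: x right, y down, z forward; pixel columns grow to the right and rows downward; lengths in mm; the calibration is good to about 2 mm. A picture is of the moment at which its call begins.
- job_done(): hands the job in; it is judged then, once.
The state is a dict: "clock": time; "joints": joint angles; "joint_vel": joint speeds; "joint_efforts": joint torques, N m; "position": TCP position; "ee_rot": TCP orientation; "contact_force": force on the tool from outside, world axes, zero at the start; "wrist_torque": the same for the moment, N m; "gripper_width": finger opening in mm; "grasp_force": force on a finger pad.
Only numpy, scipy, OpenCV 4.12 (cv2) and the standard library are available. Lean on these libraries where they do the work, as an engineer would, in place of code of your own. Each camera call takes 0.05 s, during which the arm holds its last target. There are 200 camera calls.

## Task

With the long thin rod that has the orange grip, push the yellow shims all the way down their clear tube until they bottom out firmly under the rod. Then stand the rod back in the rack slot it came from. Leave the blue shims in the other tube as they are.

Things in the scene. Friction and masses are not known exactly. Their poses are not given: they have to be found in the camera images.
- rod: Round aluminium rod, 24 mm thick, 115 mm long, with an orange grip 26 mm square, 50 mm tall on top; 0.2 kg. Origin: centre of its lower end; z up the rod, x and y square to the grip. Starts upright in one of three slots (52 mm square, 50 mm deep, 95 mm apart) of a fixed grey rack 56 mm tall. The other rods in it (black grip: fat; green: short) end below 130 mm; 30 mm is free round the grip.
- yellow_tube: Clear upright tube with the yellow shims in it, fixed to the table on a flat yellow foot 90 mm square. Rim 120 mm above the table, bore 44 mm, wall 4 mm, inner floor 6 mm above the table. Origin: on the tube's axis at table height; z is up.
- yellow_shims (a joint): How far (m) the stack of three yellow shims, 41 mm in diameter, 36 mm tall together, has gone down the yellow tube. Its flat top is 110 mm above the table at 0 and 42 mm at 0.068, where it sits on the tube's floor and stops dead. The stack rubs in the tube and stays where left: 9 to 10 N slide it down, so push with up to about 18 N. Keep the rod bearing on it (3 N or more) for a moment at the bottom.
- blue_shims_top (a point): Centre of the top of the blue shims, in the other clear tube of the same kind (blue foot), 80 to 110 mm above the table. These shims are to stay as they are.
Not all that is in view belongs to the job. Of the things like the yellow_tube, leave any that is purple; of the rest the larger one is meant.

How it is judged (in metres and radians):
On the way:
1. the yellow shims are at the bottom of their tube (within 3 mm) and the rod bears on them with 3 N or more for a tenth of a second (value of joint yellow_shims above 0.065 m and contact force between rod and yellow_tube above 3 N), for 0.1 s.
At the end, for the whole second after the job is handed in: The yellow shims are on the bottom of their tube (within 3 mm), and the rod stands released and at rest in the slot it came from (lower end within 30 mm of its starting place; upright or leaning on the slot's edge, less than 34 degrees) (value of joint yellow_shims above 0.065 m and distance of rod from where it was at the start of the episode below 0.03 m and angle between rod's own z axis and vertical below 0.6 rad and linear speed of rod below 0.03 m/s); the robot touches nothing.
It fails at once if the blue shims are moved by more than 6 mm (distance of blue_shims_top from where it was at the start of the episode above 0.006 m).
It also fails if it takes over 58 s, if anything falls off the work surface, if the arm or the gripper's body presses on something with over 40 N, if the wrist force passes 120 N, or if a joint passes its speed limit or range.

## Working session

There is one attempt and no reset: what is moved stays moved. The work goes in short steps, Python scripts to look and compute and a tool call to move; the robot and the scene stay as the last step left them, time stands still between calls to the robot, and variables do not carry over. Pictures are saved under pics/ and viewed, at most 10 in all, crops included, and the job is handed in when it is done.

Besides the shell and the picture viewer there is one more tool, called after "Call:" as name(argument=value, ...), one argument or row to a line, values as JSON. servo_tool: Moves the arm, as the interface text tells. Shifts and turns lie within -1 to 1; 1 stands for 0.2 m of shift or 360 degrees of turn. Its arguments: {"type":"object","properties":{"rotation":{"type":"array","items":{"type":"array","items":{"type":"number","minimum":-1,"maximum":1}}},"slide":{"type":"array","items":{"type":"array","items":{"type":"number","minimum":-1,"maximum":1}}},"grip":{"type":"array","items":{"type":"number"}}},"required":["rotation","slide","grip"]}

```bash
mkdir -p pics; cat > h.py <<'E'
import numpy as np,cv2,pickle
from bench import read_state,get_image,job_done
def grab(n,tag):
    d=get_image(n); pickle.dump(d,open(f'pics/{tag}.pkl','wb')); cv2.imwrite(f'pics/{tag}.png',d['image'][:,:,::-1]); return d
def load(tag): return pickle.load(open(f'pics/{tag}.pkl','rb'))
def ray(d,u,v):
    R=cv2.Rodrigues(np.array(d['rvec'],float))[0];t=np.array(d['tvec'],float).ravel()
    c=-R.T@t; r=R.T@np.linalg.inv(d['camera_matrix'])@np.array([u,v,1.]); return c,r
def onz(d,u,v,z):
    c,r=ray(d,u,v); return c+r*(z-c[2])/r[2]
def pts(d):
    R=cv2.Rodrigues(np.array(d['rvec'],float))[0];t=np.array(d['tvec'],float).ravel()
    v,u=np.mgrid[:420,:560]; p=np.stack([u,v,np.ones_like(u)],-1)@np.linalg.inv(d['camera_matrix']).T*d['depth'][...,None]
    return (p-t)@R
E
python3 - <<'E'
from h import *
for n in('top','scene'):
    d=grab(n,n+'0'); print(n,ray(d,280,210))
s=read_state();print(s['clock'],s['position'],s['ee_rot'],s['gripper_width'],s['contact_force'])
E
```

```text
top (array([2.44933035e+02, 3.28845670e-01, 1.14164890e+03]), array([ 0.17820852,  0.0059173 , -0.98412427]))
scene (array([1098.01201746,  958.86902903,  820.65265438]), array([-0.46470401, -0.70360605, -0.53758347]))
0.1 [234.9633187  578.54138122 207.32561642] [ 9.81438251e-01 -1.91775868e-01 -1.37903765e-04  9.77896324e-04] 85.45530774557513 [ 0.08192469 -0.34636244  0.26896002]
```

View pics/top0.png

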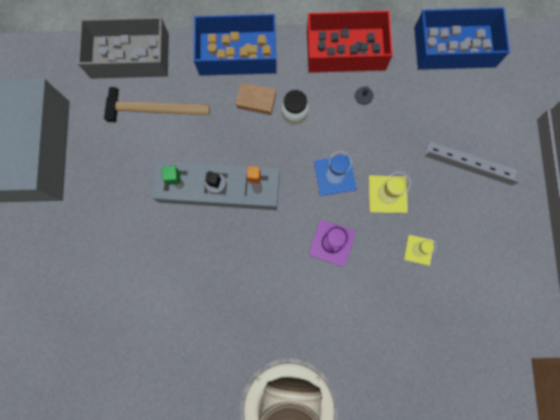

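View pics/scene0.png

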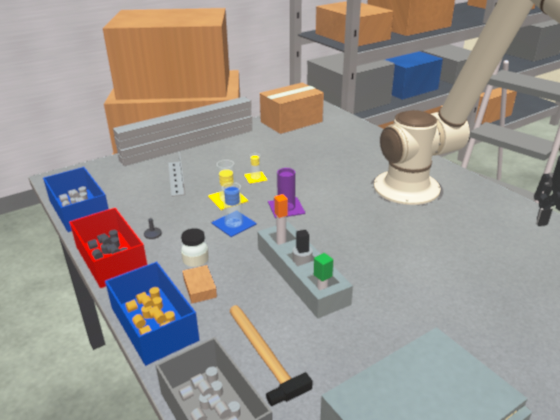

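Top view: orange grip (254,174), black (213,180) and green (170,174) in the rack. Yellow candidates are the large foot (388,194) and the small foot (419,250). Purple (332,242) and blue (335,175) are excluded. I choose orange at (254,174) and the large yellow at (388,194).

```bash
python3 - <<'E'
from h import *
T=load('top0');S=load('scene0')
for n,d in(('top',T),('scene',S)):
    P=pts(d);hsv=cv2.cvtColor(d['image'],cv2.COLOR_RGB2HSV)
    for nm,lo,hi,a in(('orange',(3,180,120),(13,255,255),20),('yellow',(26,150,120),(34,255,255),40),('blue',(104,150,80),(118,255,255),60)):
        m=cv2.inRange(hsv,lo,hi);k,l,st,c=cv2.connectedComponentsWithStats(m)
        for i in range(1,k):
            q=P[(l==i)&(d['depth']>0)]
            if st[i,4]<a or st[i,4]>2500 or len(q)<5: continue
            print(n,nm,c[i].round(1),st[i],'med',np.median(q,0).round(),'z',np.percentile(q[:,2],[5,50,95]).round())
            if nm=='orange' :
                t=q[q[:,2]>np.percentile(q[:,2],90)-4];print('  top',t.mean(0).round(1),np.ptp(t,0).round())
            else:
                g=q[q[:,2]<15]
                if len(g)>30:
                    r=cv2.minAreaRect(g[:,:2].astype(np.float32));print('  foot',r)
                t=q[q[:,2]>70]
                if len(t)>10:
                    h=np.percentile(t[:,2],60);t=t[abs(t[:,2]-h)<4];print('  shimtop',h,(t.min(0)+t.max(0))/2,np.ptp(t,0))
# rack, slot floor: grey dir
m=cv2.resize(T['image'][130:270,140:440],None,fx=2.6,fy=2.6,interpolation=cv2.INTER_CUBIC);cv2.imwrite('pics/crop.png',m[:,:,::-1])
E
```

```text
top blue [339.8 162.9] [331 156  18  15 211] med [ 535. -129.  109.] z [105. 109. 112.]
  shimtop 109.16258935416876 [ 535.48519874 -129.64548524  108.98647542] [33.17223146 36.67881619  7.5766263 ]
top blue [332.6 179.9] [315 160  40  34 579] med [ 515. -111.    6.] z [ 2.  6. 10.]
  foot ((534.4320068359375, -128.81431579589844), (84.04226684570312, 85.3536148071289), 7.733267784118652)
scene orange [281.  207.3] [275 195  12  22 179] med [512.  75. 150.] z [131. 150. 170.]
  top [509.3  71.5 168.5] [28. 27.  9.]
scene yellow [254.3 159.1] [251 156   8   9  45] med [ 357. -305.   75.] z [62. 75. 82.]
  shimtop 77.6005101605795 [ 353.18300192 -313.15592972   77.75770188] [26.53703618 33.28186917  7.29279178]
scene yellow [225.6 173.3] [220 170  12   8  74] med [ 497. -230.  102.] z [ 94. 102. 113.]
  shimtop 104.15161266784543 [ 495.32980332 -232.63728596  103.97527419] [29.49136566 23.05692002  7.16901887]
scene yellow [255.5 177.7] [245 172  22  11 139] med [ 356. -303.    6.] z [ 2.  6. 19.]
  foot ((347.41571044921875, -318.93890380859375), (67.00763702392578, 61.08146286010742)
[... 432 characters left out ...]
.5] [ 388   52   54   45 1652] med [-1121.  -998.  -109.] z [-210. -109.  -60.]
  foot ((-1152.316162109375, -1078.9630126953125), (220.06463623046875, 329.3283996582031), 89.22859954833984)
scene blue [ 74.7 194.3] [  44  168   64   63 1901] med [ 870. -474.   55.] z [15. 55. 80.]
  foot ((868.9760131835938, -453.5573425292969), (213.43414306640625, 119.01525115966797), 89.96443176269531)
  shimtop 78.00105545031995 [ 869.00904933 -447.91788297   78.00466279] [120.12824696 212.1509025    7.9569639 ]
scene blue [233.5 225.3] [213 215  43  21 362] med [ 553. -105.    7.] z [ 4.  7. 11.]
  foot ((536.7947387695312, -128.8780517578125), (91.83078002929688, 102.7261962890625), 7.840816020965576)
```

View pics/crop.png

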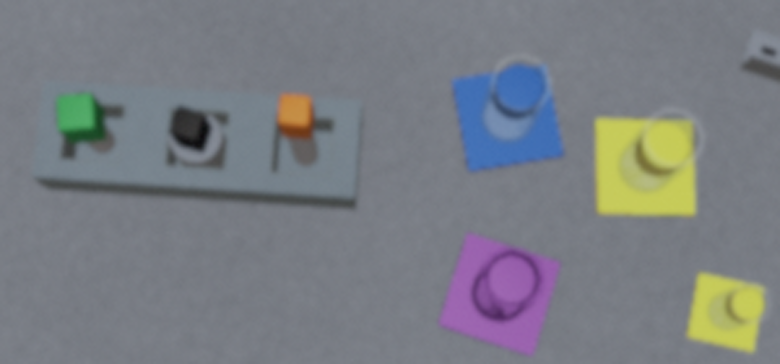

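The crop confirms the choice: orange grip at crop (295,115), large yellow tube at (645,165), a clearly smaller yellow at (725,312). The yellow and orange masks need loosening in the top view.

```bash
python3 - <<'E'
from h import *
d=load('top0');P=pts(d);hsv=cv2.cvtColor(d['image'],cv2.COLOR_RGB2HSV)
print(hsv[174,254],hsv[200,380],hsv[187,396])
v,u=np.mgrid[:420,:560]
m=(hsv[...,1]>130)&(hsv[...,0]>3)&(hsv[...,0]<16)&(u>240)&(u<270)&(v>160)&(v<185)
q=P[m];t=q[q[:,2]>np.percentile(q[:,2],70)-5]
print('orange z',np.percentile(q[:,2],[5,50,95]),'top bbox c',(t.min(0)+t.max(0))/2,t.mean(0),np.ptp(t,0),cv2.minAreaRect(t[:,:2].astype(np.float32)))
y=(hsv[...,1]>120)&(hsv[...,0]>19)&(hsv[...,0]<36)&(u>360)&(u<415)&(v>160)&(v<220)
q=P[y]
g=np.argwhere(y)[:,::-1].astype(np.float32)
r=cv2.minAreaRect(cv2.convexHull(g)); c=cv2.boxPoints(r); w=np.array([onz(d,*p,3)[:2] for p in c])
print('foot',w.mean(0),np.linalg.norm(np.diff(w,axis=0),axis=1),r)
gg=q[q[:,2]<15];print(cv2.minAreaRect(gg[:,:2].astype(np.float32)))
t=q[q[:,2]>95];print('shim',len(t),np.median(t[:,2]),(t.min(0)+t.max(0))/2,t.mean(0),np.ptp(t,0))
# rim: points with depth near 120 close to tube
b=(u>370)&(u<425)&(v>160)&(v<215)&(P[...,2]>113)&(P[...,2]<128);q=P[b];print('rim',len(q),(q.min(0)+q.max(0))/2 if len(q) else '',np.ptp(q,0) if len(q) else '')
# rack top
b=(u>145)&(u<290)&(v>150)&(v<215)&(abs(P[...,2]-56)<4);q=P[b];print('rack',cv2.minAreaRect(q[:,:2].astype(np.float32)))
E
```

```text
[ 17 165 196] [ 32 131 192] [ 31 144 203]
orange z [131.91184056 161.84301197 171.72506782] top bbox c [502.78321034  61.12892201 168.21337743] [501.15412942  60.70958255 168.54484449] [23.33135275 25.4656872  10.5910741 ] ((503.16912841796875, 60.9875373840332), (24.54601287841797, 23.300752639770508), 86.4986343383789)
foot [ 485.63472968 -255.46669896] [87.64427378 86.85767041 86.38591839] ((388.0, 193.5), (35.0, 36.0), 90.0)
((483.9859619140625, -253.92706298828125), (86.4778823852539, 87.28687286376953), 86.75389862060547)
shim 52 102.61341952819222 [ 479.64874028 -249.34017652  109.24085496] [ 474.61620944 -239.36352403  104.59318544] [39.98206783 43.20695502 27.63895557]
rim 161 [ 485.30926281 -253.88047218  118.47328243] [51.77509365 51.62301376 10.75251131]
rack ((510.58734130859375, 156.5384063720703), (290.3376159667969, 91.92122650146484), 84.6607437133789)
```

Call:
servo_tool(
  rotation=[
    [0,0,-0.2],
    [0,0,-0.2],
    [0,0,-0.2],
    [0,0,-0.2],
    [0,0,-0.2],
    [0,0,-0.2],
    [0,0,-0.2],
    [0,0,-0.2],
  ],
  slide=[
    [0.1,-0.1,0.2],
    [0.2,-0.3,0.2],
    [0.3,-0.5,0.2],
    [0.4,-0.7,0.2],
    [0.5,-0.85,0.2],
    [0.6,-1,0.2],
    [0.6,-1,0.2],
    [0.6,-1,0.2],
  ],
  grip=[1,1,1,1,1,1,1,1],
)

```text
clock: 1.1
position: [355.2, 378.5, 248.1]
ee_rot: [-0.682, 0.732, 0.0, -0.0]
contact_force: [0.4, -0.5, -0.2]
gripper_width: 85.7
grasp_force: 0.0
```

Call:
servo_tool(
  rotation=[
    [0,0,0],
    [0,0,0],
    [0,0,0],
    [0,0,0],
    [0,0,0],
  ],
  slide=[
    [0.12,-0.25,0],
    [0.25,-0.5,0],
    [0.37,-0.75,0],
    [0.5,-1,0],
    [0.5,-1,0],
  ],
  grip=[1,1,1,1,1],
)

```text
clock: 1.72
position: [455.9, 176.6, 248.0]
ee_rot: [-0.68, 0.733, -0.0, -0.0]
contact_force: [0.7, 0.9, -0.6]
gripper_width: 85.3
grasp_force: 0.0
```

Call:
servo_tool(
  rotation=[
    [0,0,0],
    [0,0,0],
    [0,0,0],
    [0,0,0],
    [0,0,0],
    [0,0,0],
  ],
  slide=[
    [0.1,-0.25,0],
    [0.2,-0.5,0],
    [0.24,-0.59,0],
    [0.24,-0.59,0],
    [0.24,-0.59,0],
    [0.24,-0.59,0],
  ],
  grip=[1,1,1,1,1,1],
)

```text
clock: 2.48
position: [502.9, 62.2, 248.3]
ee_rot: [-0.682, 0.731, 0.0, 0.0]
contact_force: [-1.3, -0.3, -0.2]
gripper_width: 85.7
grasp_force: 0.0
```

```bash
python3 - <<'E'
from h import *
from scipy.spatial.transform import Rotation as R
s=read_state();print(s['clock'],s['position'],R.from_quat(s['ee_rot']).as_matrix().round(4),s['joints'],s['contact_force'])
d=grab('scene','s1');P=pts(d);hsv=cv2.cvtColor(d['image'],cv2.COLOR_RGB2HSV)
v,u=np.mgrid[:420,:560]
m=((hsv[...,1]>150)&(hsv[...,0]>3)&(hsv[...,0]<18)&(u>265)&(u<295)&(v>190)&(v<225))
print(np.argwhere(m).min(0),np.argwhere(m).max(0))
q=P[m];t=q[q[:,2]>165];print('top',t.mean(0),np.ptp(t,0),len(t))
i=cv2.resize(d['image'][110:310,160:400],None,fx=2.5,fy=2.5,interpolation=cv2.INTER_CUBIC);cv2.imwrite('pics/s1c.png',i[:,:,::-1])
E
```

```text
2.475 [502.88487123  62.20660694 248.31148377] [[-6.920e-02 -9.976e-01 -0.000e+00]
 [-9.976e-01  6.920e-02  1.000e-04]
 [-1.000e-04  0.000e+00 -1.000e+00]] [ 4.43826558e-01  1.53848996e-01 -2.09208190e-01 -1.39289181e-04
 -1.20770718e+00 -5.13075341e-01] [-1.34452547 -0.25646002 -0.16248002]
[194 275] [216 287]
top [507.18018533  68.19649302 170.72776159] [26.89687296 30.93690762  9.28496902] 79
```

View pics/s1c.png

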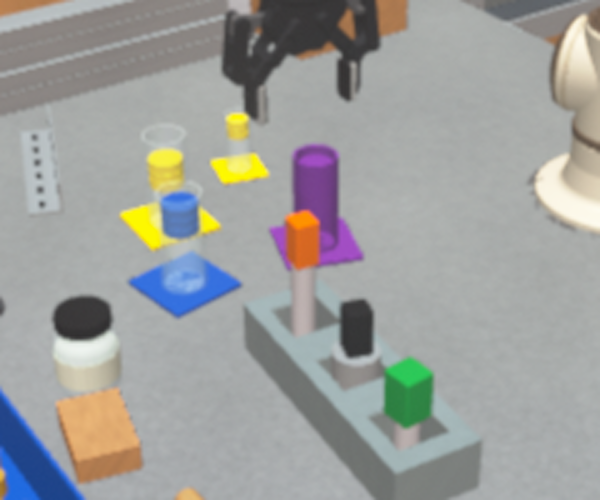

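The crop shows the open gripper above and behind the rod (grip top at crop (302,219)), with its fingers spread across the rack and nothing in the way. Next: descend and grip.

Call:
servo_tool(
  rotation=[
    [0,0,0],
    [0,0,0],
    [0,0,0],
    [0,0,0],
    [0,0,0],
    [0,0,0],
  ],
  slide=[
    [0,0,-0.15],
    [0,0,-0.3],
    [0,0,-0.45],
    [0,0,-0.55],
    [0,0,-0.6],
    [0,0,-0.6],
  ],
  grip=[1,1,1,1,1,1],
)

```text
clock: 3.28
position: [503.0, 61.3, 128.1]
ee_rot: [-0.682, 0.732, 0.0, -0.0]
contact_force: [0.1, -0.4, -0.1]
gripper_width: 85.6
grasp_force: 0.0
```

Call:
servo_tool(
  rotation=[
    [0,0,0],
    [0,0,0],
    [0,0,0],
    [0,0,0],
    [0,0,0],
    [0,0,0],
    [0,0,0],
    [0,0,0],
  ],
  slide=[
    [0,0,0],
    [0,0,0],
    [0,0,0],
    [0,0,0],
    [0,0,0],
    [0,0,0],
    [0,0,0],
    [0,0,0],
  ],
  grip=[-1,-1,-1,-1,-1,-1,-1,-1],
)

```text
clock: 4.28
position: [503.9, 61.2, 129.0]
ee_rot: [-0.681, 0.732, -0.0, 0.001]
contact_force: [0.9, 0.4, 4.8]
gripper_width: 24.6
grasp_force: 60.4
```

```bash
python3 - <<'E'
from h import *
d=grab('scene','s2')
s=read_state();print(s['clock'],s['position'],s['gripper_width'],s['grasp_force'],s['contact_force'])
i=cv2.resize(d['image'][110:310,160:400],None,fx=2.5,fy=2.5,interpolation=cv2.INTER_CUBIC);cv2.imwrite('pics/s2c.png',i[:,:,::-1])
E
```

```text
4.325 [503.88430675  61.20201728 129.04281534] 25.150732886321293 60.409266065689735 [-0.2371714   0.00623032  5.3427449 ]
```

View pics/s2c.png

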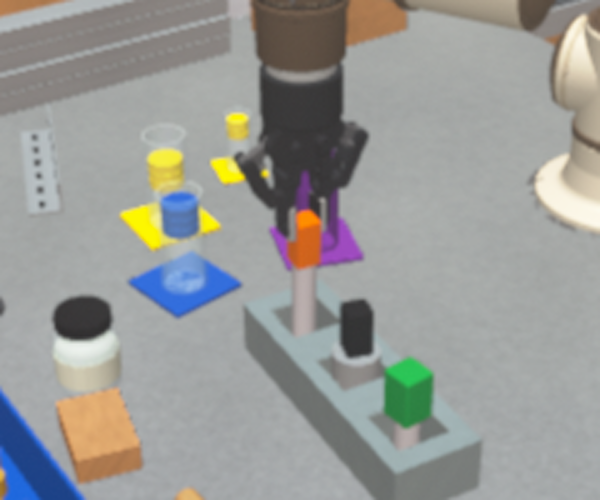

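Pads are on both sides of the grip, width 25 mm, force 60 N. I lift and carry it to the tube.

Call:
servo_tool(
  rotation=[
    [0,0,0],
    [0,0,0],
    [0,0,0],
    [0,0,0],
    [0,0,0],
    [0,0,0],
  ],
  slide=[
    [0,0,0.1],
    [0,0,0.25],
    [0,0,0.4],
    [0,0,0.6],
    [0,0,0.8],
    [0,0,0.8],
  ],
  grip=[-1,-1,-1,-1,-1,-1],
)

```text
clock: 5.08
position: [503.9, 61.5, 290.3]
ee_rot: [-0.681, 0.732, -0.001, 0.002]
contact_force: [-0.9, 1.6, -2.4]
gripper_width: 24.5
grasp_force: 59.7
```

Call:
servo_tool(
  rotation=[
    [0,0,0],
    [0,0,0],
    [0,0,0],
    [0,0,0],
    [0,0,0],
    [0,0,0],
    [0,0,0],
  ],
  slide=[
    [0,-0.1,0],
    [-0.01,-0.3,0],
    [-0.02,-0.5,0],
    [-0.03,-0.65,0],
    [-0.04,-0.75,0],
    [-0.045,-0.8,0],
    [-0.045,-0.8,0],
  ],
  grip=[-1,-1,-1,-1,-1,-1,-1],
)

```text
clock: 5.95
position: [493.5, -99.0, 286.9]
ee_rot: [-0.681, 0.732, 0.001, -0.001]
contact_force: [-0.2, 0.4, -1.8]
gripper_width: 24.8
grasp_force: 59.6
```

Call:
servo_tool(
  rotation=[
    [0,0,0],
    [0,0,0],
    [0,0,0],
    [0,0,0],
    [0,0,0],
    [0,0,0],
    [0,0,0],
    [0,0,0],
  ],
  slide=[
    [0,-0.1,0],
    [-0.01,-0.3,0],
    [-0.02,-0.5,0],
    [-0.03,-0.65,0],
    [-0.04,-0.75,0],
    [-0.045,-0.775,0],
    [-0.045,-0.775,0],
    [-0.045,-0.775,0],
  ],
  grip=[-1,-1,-1,-1,-1,-1,-1,-1],
)

```text
clock: 6.95
position: [485.3, -253.0, 288.3]
ee_rot: [-0.682, 0.732, 0.0, 0.0]
contact_force: [-0.6, -0.1, -2.7]
gripper_width: 24.7
grasp_force: 59.7
```

```bash
python3 - <<'E'
from h import *
d=grab('scene','s3');grab('top','t3')
s=read_state();print(s['clock'],s['position'],s['gripper_width'],s['grasp_force'],s['contact_force'])
i=cv2.resize(d['image'][50:250,130:370],None,fx=3,fy=3,interpolation=cv2.INTER_CUBIC);cv2.imwrite('pics/s3c.png',i[:,:,::-1])
E
```

```text
7.05 [ 485.34061129 -253.16193498  288.42278578] 24.767674719771538 59.6918997328612 [ 0.03368762  0.35916335 -2.27691956]
```

View pics/s3c.png

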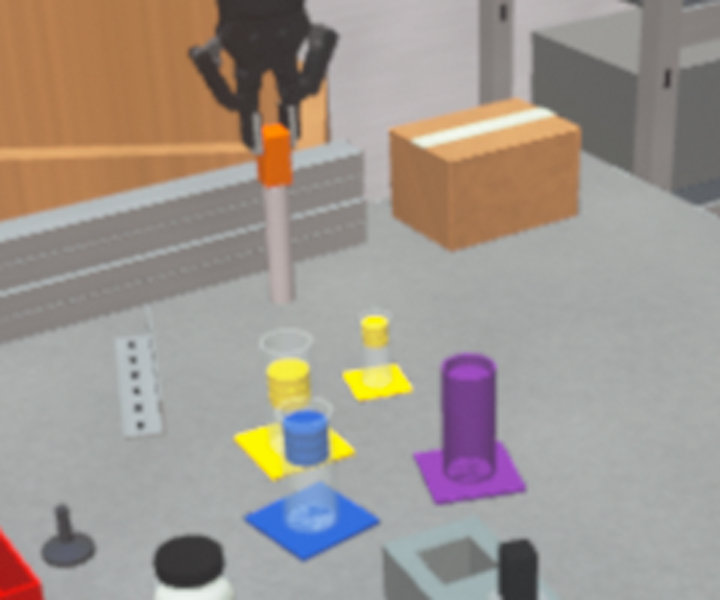

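The rod hangs upright over the tube: lower end at crop (283,303), rim centre at (287,345). I check the rod axis numerically.

```bash
python3 - <<'E'
from h import *
d=load('s3');P=pts(d)
v,u=np.mgrid[:420,:560]
m=(u>212)&(u<235)&(v>95)&(v<153)&(np.hypot(P[...,0]-485,P[...,1]+254)<45)
for a,b in((165,185),(185,215),(215,245),(255,275),(275,300)):
    q=P[m&(P[...,2]>a)&(P[...,2]<b)]
    if len(q): print(a,b,len(q),np.median(q,0).round(1))
print('low',P[m][:,2].min())
c=ray(d,222,140)[0];w=c[:2]-[485,-254];print('toward cam unit',w/np.linalg.norm(w))
# left/right edges rays at mid rod
R=cv2.Rodrigues(d['rvec'])[0]
def proj(p): return cv2.projectPoints(np.array([p],float),d['rvec'],d['tvec'],d['camera_matrix'],None)[0].ravel()
print(proj([485.3,-253.2,165]),proj([485.3,-253.2,280]),'meas bottom',283/3+130,300/3+50)
i=d['image'].astype(int)
print('rod row cols',[(r,np.where(m[r])[0][[0,-1]]) for r in (118,130,145)])
print([proj([485.3,-253.2,z]) for z in(170,200,235)])
b=(u>205)&(u<245)&(v>150)&(v<180)&(P[...,2]>112)&(P[...,2]<128);q=P[b];print('rim',(q.min(0)+q.max(0))/2,np.ptp(q,0))
E
```

```text
165 185 55 [ 489.6 -241.6  175.4]
185 215 81 [ 489.8 -241.6  199.8]
215 245 93 [ 490.8 -241.   229.5]
255 275 60 [ 490.3 -241.2  264.7]
275 300 93 [ 490.3 -238.4  288.5]
low 164.89026760645746
toward cam unit [0.45108142 0.8924828 ]
[223.75859128 149.51768057] [220.92841771 111.04850581] meas bottom 224.33333333333331 150.0
rod row cols [(118, array([218, 226])), (130, array([219, 227])), (145, array([220, 228]))]
[array([223.64041887, 147.91142037]), array([222.92234217, 138.15095257]), array([222.06448838, 126.49056268])]
rim [ 486.58151141 -249.59478274  117.73569885] [51.4239552  57.47815129 11.43189795]
```

Call:
servo_tool(
  rotation=[
    [0,0,0],
    [0,0,0],
    [0,0,0],
    [0,0,0],
    [0,0,0],
    [0,0,0],
  ],
  slide=[
    [0,-0.005,-0.07],
    [0,-0.005,-0.14],
    [0,-0.005,-0.2],
    [0,-0.005,-0.25],
    [0,-0.005,-0.25],
    [0,-0.005,-0.25],
  ],
  grip=[-1,-1,-1,-1,-1,-1],
)

```text
clock: 7.8
position: [485.5, -255.2, 238.7]
ee_rot: [-0.681, 0.732, -0.0, 0.0]
contact_force: [1.3, -0.7, -2.9]
gripper_width: 24.8
grasp_force: 59.6
```

Call:
servo_tool(
  rotation=[
    [0,0,0],
    [0,0,0],
    [0,0,0],
    [0,0,0],
    [0,0,0],
    [0,0,0],
    [0,0,0],
    [0,0,0],
  ],
  slide=[
    [0,0,-0.015],
    [0,0,-0.03],
    [0,0,-0.045],
    [0,0,-0.06],
    [0,0,-0.075],
    [0,0,-0.09],
    [0,0,-0.105],
    [0,0,-0.12],
  ],
  grip=[-1,-1,-1,-1,-1,-1,-1,-1],
)

```text
clock: 8.8
position: [485.2, -254.9, 214.1]
ee_rot: [-0.681, 0.732, -0.0, 0.0]
contact_force: [0.0, -0.1, -2.8]
gripper_width: 24.8
grasp_force: 59.7
```

```bash
python3 - <<'E'
from h import *
d=grab('scene','s4')
s=read_state();print(s['clock'],s['position'],s['gripper_width'],s['contact_force'])
i=cv2.resize(d['image'][90:240,150:330],None,fx=4,fy=4,interpolation=cv2.INTER_CUBIC);cv2.imwrite('pics/s4c.png',i[:,:,::-1])
E
```

```text
8.85 [ 484.92153372 -254.8238643   213.64769954] 24.75788411885548 [ 0.54004881 -0.19390442 -2.30129057]
```

View pics/s4c.png

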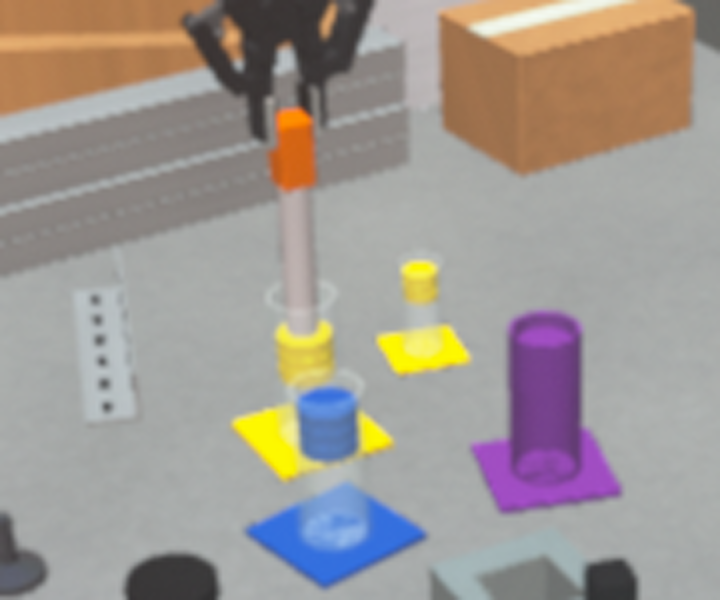

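The rod end is inside the tube at crop (303,332), just reaching the yellow stack, and blue is untouched. I keep pushing slowly.

Call:
servo_tool(
  rotation=[
    [0,0,0],
    [0,0,0],
    [0,0,0],
    [0,0,0],
    [0,0,0],
    [0,0,0],
    [0,0,0],
    [0,0,0],
  ],
  slide=[
    [0,0,-0.015],
    [0,0,-0.03],
    [0,0,-0.045],
    [0,0,-0.06],
    [0,0,-0.075],
    [0,0,-0.09],
    [0,0,-0.1,0],
    [0,0,-0.1],
  ],
  grip=[-1,-1,-1,-1,-1,-1,-1,-1],
)

```text
validation failed for argument at $.sl...
```

Call:
servo_tool(
  rotation=[
    [0,0,0],
    [0,0,0],
    [0,0,0],
    [0,0,0],
    [0,0,0],
    [0,0,0],
    [0,0,0],
    [0,0,0],
  ],
  slide=[
    [0,0,-0.015],
    [0,0,-0.03],
    [0,0,-0.045],
    [0,0,-0.06],
    [0,0,-0.075],
    [0,0,-0.09],
    [0,0,-0.1],
    [0,0,-0.1],
  ],
  grip=[-1,-1,-1,-1,-1,-1,-1,-1],
)

```text
clock: 9.85
position: [485.6, -255.6, 196.3]
ee_rot: [-0.682, 0.732, -0.001, -0.0]
contact_force: [-1.3, -0.5, 6.0]
gripper_width: 24.5
grasp_force: 60.4
```

Call:
servo_tool(
  rotation=[
    [0,0,0],
    [0,0,0],
    [0,0,0],
    [0,0,0],
    [0,0,0],
    [0,0,0],
    [0,0,0],
    [0,0,0],
  ],
  slide=[
    [0,0,-0.015],
    [0,0,-0.03],
    [0,0,-0.045],
    [0,0,-0.06],
    [0,0,-0.075],
    [0,0,-0.09],
    [0,0,-0.1],
    [0,0,-0.1],
  ],
  grip=[-1,-1,-1,-1,-1,-1,-1,-1],
)

```text
clock: 10.85
position: [485.6, -255.6, 176.3]
ee_rot: [-0.682, 0.732, -0.001, -0.0]
contact_force: [-1.6, 0.9, 4.1]
gripper_width: 24.8
grasp_force: 60.4
```

Call:
servo_tool(
  rotation=[
    [0,0,0],
    [0,0,0],
    [0,0,0],
    [0,0,0],
    [0,0,0],
    [0,0,0],
  ],
  slide=[
    [0,0,-0.01],
    [0,0,-0.02],
    [0,0,-0.03],
    [0,0,-0.04],
    [0,0,-0.05],
    [0,0,-0.05],
  ],
  grip=[-1,-1,-1,-1,-1,-1],
)

```text
clock: 11.6
position: [485.6, -255.6, 166.2]
ee_rot: [-0.682, 0.732, -0.001, -0.0]
contact_force: [-1.2, 0.4, 5.7]
gripper_width: 24.7
grasp_force: 60.4
```

Call:
servo_tool(
  rotation=[
    [0,0,0],
    [0,0,0],
    [0,0,0],
    [0,0,0],
  ],
  slide=[
    [0,0,-0.005],
    [0,0,-0.01],
    [0,0,-0.015],
    [0,0,-0.015],
  ],
  grip=[-1,-1,-1,-1],
)

```text
clock: 12.1
position: [486.0, -256.1, 164.9]
ee_rot: [-0.682, 0.731, -0.002, -0.0]
contact_force: [-2.9, 1.2, 12.0]
gripper_width: 24.8
grasp_force: 61.1
```

Call:
servo_tool(
  rotation=[
    [0,0,0],
    [0,0,0],
    [0,0,0],
  ],
  slide=[
    [0,0,-0.005],
    [0,0,-0.01],
    [0,0,-0.01],
  ],
  grip=[-1,-1,-1],
)

```text
clock: 12.48
position: [487.3, -256.3, 164.6]
ee_rot: [-0.682, 0.731, -0.004, 0.001]
contact_force: [-2.5, 2.4, 16.7]
gripper_width: 24.8
grasp_force: 59.8
```

Bottomed out at TCP 164.6, against 165 predicted, with the force risen to about 19 N. I hold briefly, then withdraw.

Call:
servo_tool(
  rotation=[
    [0,0,0],
    [0,0,0],
    [0,0,0],
    [0,0,0],
    [0,0,0],
    [0,0,0],
    [0,0,0],
    [0,0,0],
  ],
  slide=[
    [0,0,0],
    [0,0,0],
    [0,0,0.02],
    [0,0,0.12],
    [0,0,0.25],
    [0,0,0.4],
    [0,0,0.6],
    [0,0,0.64],
  ],
  grip=[-1,-1,-1,-1,-1,-1,-1,-1],
)

```text
clock: 13.48
position: [486.4, -255.4, 289.8]
ee_rot: [-0.681, 0.732, -0.002, 0.001]
contact_force: [0.1, 0.4, -2.8]
gripper_width: 24.7
grasp_force: 59.2
```

```bash
python3 - <<'E'
from h import *
d=grab('scene','s5');P=pts(d)
s=read_state();print(s['clock'],s['position'],s['gripper_width'],s['contact_force'])
v,u=np.mgrid[:420,:560]
m=(u>212)&(u<235)&(v>95)&(v<153)&(np.hypot(P[...,0]-485,P[...,1]+254)<45)
for a,b in((165,185),(185,215),(215,245)): q=P[m&(P[...,2]>a)&(P[...,2]<b)];print(np.median(q,0).round(1))
i=cv2.resize(d['image'][90:240,150:330],None,fx=4,fy=4,interpolation=cv2.INTER_CUBIC);cv2.imwrite('pics/s5c.png',i[:,:,::-1])
E
```

```text
13.525 [ 485.91728148 -255.11688058  289.04497653] 24.763924489033833 [-0.43712563 -0.43000194 -1.84555843]
[ 490.  -242.3  176.5]
[ 490.7 -244.1  200.7]
[ 490.7 -243.1  229.9]
```

View pics/s5c.png

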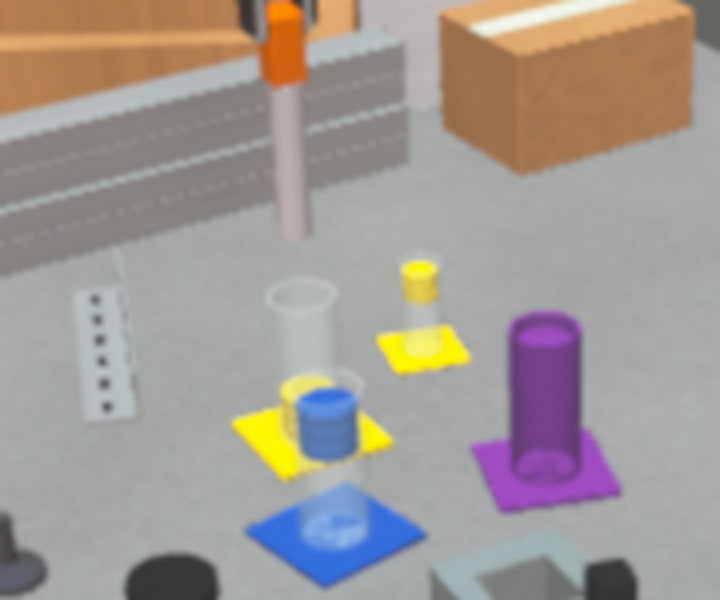

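The yellow shims now sit at the tube floor (stack top at crop (308,385)), the blue ones are unchanged, and the rod is held straight. I carry it back to its slot.

Call:
servo_tool(
  rotation=[
    [0,0,0],
    [0,0,0],
    [0,0,0],
    [0,0,0],
    [0,0,0],
    [0,0,0],
    [0,0,0],
  ],
  slide=[
    [0,0.1,0],
    [0.01,0.3,0],
    [0.02,0.5,0],
    [0.03,0.65,0],
    [0.04,0.75,0],
    [0.045,0.8,0],
    [0.045,0.8,0],
  ],
  grip=[-1,-1,-1,-1,-1,-1,-1],
)

```text
clock: 14.4
position: [493.8, -94.7, 286.2]
ee_rot: [-0.682, 0.732, 0.001, -0.001]
contact_force: [0.2, -0.2, -2.4]
gripper_width: 24.8
grasp_force: 59.1
```

Call:
servo_tool(
  rotation=[
    [0,0,0],
    [0,0,0],
    [0,0,0],
    [0,0,0],
    [0,0,0],
    [0,0,0],
    [0,0,0],
    [0,0,0],
  ],
  slide=[
    [0,0.1,0],
    [0.01,0.3,0],
    [0.02,0.5,0],
    [0.03,0.65,0],
    [0.04,0.75,0],
    [0.045,0.78,0],
    [0.045,0.78,0],
    [0.045,0.78,0],
  ],
  grip=[-1,-1,-1,-1,-1,-1,-1,-1],
)

```text
clock: 15.4
position: [503.1, 60.2, 287.3]
ee_rot: [-0.681, 0.732, -0.0, -0.0]
contact_force: [-0.2, -0.6, -1.8]
gripper_width: 24.6
grasp_force: 59.1
```

Call:
servo_tool(
  rotation=[
    [0,0,0],
    [0,0,0],
    [0,0,0],
    [0,0,0],
    [0,0,0],
    [0,0,0],
    [0,0,0],
    [0,0,0],
  ],
  slide=[
    [0,0,-0.1],
    [0,0,-0.2],
    [0,0,-0.35],
    [0,0,-0.45],
    [0,0,-0.55],
    [0,0,-0.65],
    [0,0,-0.72],
    [0,0,-0.72],
  ],
  grip=[-1,-1,-1,-1,-1,-1,-1,-1],
)

```text
clock: 16.4
position: [502.6, 60.4, 142.5]
ee_rot: [-0.681, 0.732, 0.0, -0.001]
contact_force: [0.4, 0.4, -1.6]
gripper_width: 24.8
grasp_force: 59.1
```

Call:
servo_tool(
  rotation=[
    [0,0,0],
    [0,0,0],
    [0,0,0],
    [0,0,0],
    [0,0,0],
    [0,0,0],
    [0,0,0],
  ],
  slide=[
    [0,0,-0.02],
    [0,0,-0.04],
    [0,0,-0.055],
    [0,0,-0.065],
    [0,0,-0.07],
    [0,0,-0.07],
    [0,0,-0.07],
  ],
  grip=[-1,-1,-1,-1,-1,-1,-1],
)

```text
clock: 17.27
position: [503.2, 61.1, 129.4]
ee_rot: [-0.681, 0.732, -0.0, 0.0]
contact_force: [-0.1, -1.0, -1.8]
gripper_width: 24.5
grasp_force: 59.3
```

Call:
servo_tool(
  rotation=[
    [0,0,0],
    [0,0,0],
    [0,0,0],
    [0,0,0],
    [0,0,0],
    [0,0,0],
    [0,0,0],
    [0,0,0],
  ],
  slide=[
    [0,0,0],
    [0,0,0],
    [0,0,0],
    [0,0,0],
    [0,0,0],
    [0,0,0],
    [0,0,0],
    [0,0,0],
  ],
  grip=[-0.3,0.2,0.7,1,1,1,1,1],
)

```text
clock: 18.27
position: [503.1, 61.0, 129.3]
ee_rot: [-0.681, 0.732, -0.0, -0.0]
contact_force: [0.1, 0.4, 0.5]
gripper_width: 85.4
grasp_force: 0.0
```

Call:
servo_tool(
  rotation=[
    [0,0,0],
    [0,0,0],
    [0,0,0],
    [0,0,0],
    [0,0,0],
    [0,0,0],
    [0,0,0],
  ],
  slide=[
    [0,0,0.1],
    [0,0,0.25],
    [0,0,0.45],
    [0,0,0.65],
    [0,0,0.8],
    [0,0,0.8],
    [0,0,0.8],
  ],
  grip=[1,1,1,1,1,1,1],
)

```text
clock: 19.15
position: [502.6, 61.0, 288.5]
ee_rot: [-0.681, 0.732, 0.001, -0.001]
contact_force: [0.0, 1.0, -1.1]
gripper_width: 85.2
grasp_force: 0.0
```

```bash
python3 - <<'E'
from h import *
d=grab('scene','s6');s=read_state();print(s['clock'],s['position'],s['gripper_width'],s['contact_force'])
i=cv2.resize(d['image'][110:310,160:400],None,fx=2.5,fy=2.5,interpolation=cv2.INTER_CUBIC);cv2.imwrite('pics/s6c.png',i[:,:,::-1])
E
```

```text
19.2 [502.4687091   60.91947588 288.10538296] 84.96989904274452 [-0.37527017  1.22514009 -1.30611395]
```

View pics/s6c.png

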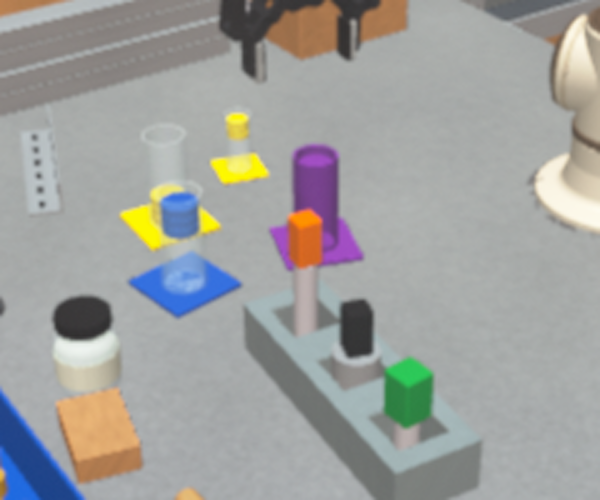

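The rod stands upright in its own slot (grip at crop (305,240), as at the start). The gripper is clear, the yellow shims are down and the blue ones unchanged.

```bash
python3 -c "
from bench import job_done;print(job_done())"
```

```text
the job is handed in; nothing more can be done
None
```

The yellow shims are at the bottom of their tube, pressed there with about 19 N; the rod is back upright in its own slot, the blue shims look unmoved in the last picture, and the job is handed in (no verdict was returned).

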